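Clear the bobbin chest, try its lid, free the catch if it is caught, and hold the lid open

TASK

Take the red thread spool off the lid of the bobbin chest and stand it upright on the table midway between the amber pin jar and the green tin, in line with them. Then, with the sliding catch still untouched, tug the lid up by its handle to learn whether it is caught; if it is, let the lid down, slide the catch all the way across to its other end and lift again. Raise the lid to about 50 degrees (at least halfway to upright) and finish while still holding it there, for it falls shut by itself; leave everything else on the table where it is.

Things in the scene. Friction and masses are not known exactly. Their poses are not given: they have to be found in the camera images.
- spool: Wooden thread spool wound with red thread and with a red disc on top, upright cylinder 48 mm in diameter, 55 mm high, about 80 g, loose. It starts standing on the chest's lid, behind the handle and the catch. Origin: centre of its underside, z up along its axis.
- jar: Amber glass pin jar with a brass lid, closed, 66 mm in diameter, 65 mm high, loose, standing on the table. Origin: centre of its underside. Its x axis lies along the line through jar and tin (towards or away from the tin).
- tin: Round green tin with a green lid, closed, 75 mm in diameter, 62 mm high, loose, standing on the table about 190 mm from the jar (centre to centre). Origin: centre of its underside.
- chest: Wooden bobbin chest, fixed to the table: 220 mm deep (its x), 320 mm wide (its y), 90 mm high, with a 12 mm lid on top (lid's upper face 102.5 mm above the table). Origin: centre of its underside; x points away from the robot, y to its left, turned by up to 0.2 rad. The hinge runs along y at the top of its far (+x) wall.
- lid (a joint): Lid angle in rad: 0 shut, grows as it opens, stop at 1.3. The lid weighs about 0.5 kg (about 3 N to lift at the handle) and falls shut when let go. When caught it has about 4 mm of play at the handle (0.02 rad), then stops dead; when not caught it swings on freely.
- lid_handle (a point): Centre of the handle on the lid: a dark wooden barrel 26 mm in diameter and 36 mm long with flat ends, lying along the chest's y on a 14 mm brass stem, its centre 45 mm above the lid's upper face. It stands near the front edge of the lid, right of the middle, 195 mm before and 57 mm above the hinge line when shut. Pinched by its flat ends (fingers closing along the chest's y) it can turn between the fingers as the lid swings.
- lid_hinge (a point): Midpoint of the lid's hinge line, at the top of the chest's far wall (90.5 mm above the table); the hinge line runs along the chest's y. Lifting a free lid takes about 3 to 8 N at the hand (more if the hand does not follow the handle's arc: from shut the handle moves 0.29 mm away from the robot for each mm up); a tug of 12 to 15 N over 10 to 20 mm tells the two apart, and so does the lid's angle after the tug.
- catch (a joint): Travel of the sliding catch in m along the chest's +y (to the robot's left): it starts at its right end (0 to 0.002); the left end is 0.026. It stays where it is left; about 2 N moves it when the lid is down. It is unmarked: inside the chest its foot hooks under a hidden keeper at one of the two ends, so at one end the lid is caught and at the other, within about 5 mm of that end, it is free; which end is which cannot be seen and differs from time to time.
- catch_knob (a point): Centre of the catch's black knob: 18 mm (x) by 14 mm (y), 32 mm high, this point 20 mm above the lid's upper face, top 36 mm above it. On the lid near its front edge, 150 to 176 mm left of the handle.
- mug: White mug, rim 78 mm in diameter, 85 mm high, loose, on the right of the table. To be left alone. Origin: centre of its underside.
- bobbin0: Dark turned lace bobbin lying on the table, 105 mm long, 22 mm thick, loose. To be left alone. Origin: under its middle.
- bobbin1: Pale turned lace bobbin, as bobbin0. To be left alone.
- bobbin2: Pale turned lace bobbin, as bobbin0. To be left alone.
- magnifier: Hand magnifier lying on the table, lens rim 68 mm in diameter, dark handle, 154 mm long, 12 mm thick, loose. To be left alone. Origin: under the lens centre; its handle lies along its own -x.
Not all that is in view belongs to the job. Leave any black or blue look-alike of the spool alone. What is shaped like the jar but pink is not meant.

How it is judged (in metres and radians):
On the way, in this order (a step that is already met when the one before it is completed fails the run):
1. the spool stands upright on the table midway between jar and tin, let go (horizontal distance between spool and jar between 0.073 and 0.117 m and horizontal distance between spool and tin between 0.073 and 0.117 m and y of spool in the frame of jar between -0.022 and 0.022 m and height (world z) of spool below 0.004 m and angle between spool's own z axis and vertical below 0.1 rad and contact force between each of the arm, the fingers and spool below 0.05 N and linear speed of spool below 0.02 m/s), for 0.2 s.
2. the lid is tugged up, through its play at least, with the catch still at its starting end (value of joint lid above 0.01 rad and value of joint catch below 0.005 m and contact force between the fingers and lid above 0.5 N), for 0.1 s.
3. the lid is open at least halfway to upright (value of joint lid above 0.7 rad), for 0.2 s.
At the end, for the whole second after the job is handed in: The lid is held still by the fingers at 0.7 rad or more, nothing else touching it; the spool stands upright on the table, between jar and tin: 73 to 117 mm from each (centre to centre) and within 22 mm of the line through them (horizontal distance between spool and jar between 0.073 and 0.117 m and horizontal distance between spool and tin between 0.073 and 0.117 m and y of spool in the frame of jar between -0.022 and 0.022 m and height (world z) of spool below 0.004 m and angle between spool's own z axis and vertical below 0.1 rad and contact force between each of the arm, lid and spool below 0.05 N and linear speed of spool below 0.02 m/s and value of joint lid above 0.7 rad and velocity of joint lid between -0.05 and 0.05 rad/s and contact force between the fingers and lid above 0.5 N and contact force between lid and jar below 0.05 N and contact force between lid and tin below 0.05 N and contact force between lid and mug below 0.05 N and contact force between lid and bobbin0 below 0.05 N and contact force between lid and bobbin1 below 0.05 N and contact force between lid and bobbin2 below 0.05 N and contact force between lid and magnifier below 0.05 N); the arm keeps its last pose, push and grip.
It fails at once if the jar or the tin is shifted by more than 15 mm (distance of any of jar, tin from where it was at the start of the episode above 0.015 m).
It fails at once if a bystander (mug, bobbin, magnifier) is shifted by more than 20 mm (distance of any of mug, bobbin0, bobbin1, bobbin2, magnifier from where it was at the start of the episode above 0.02 m).
It also fails if it takes over 72 s, if anything falls off the work surface, if the arm or the gripper's body presses on something with over 40 N, if the wrist force passes 120 N, or if a joint passes its speed limit or range.

ROBOT

A 6-joint arm with a two-finger parallel gripper is mounted at the origin on the work surface. World frame = base frame: x ahead of the robot, y to its left, z up, the work surface at z = 0. Lengths are in mm, angles in rad, forces in N, time in s.
With the tool pointing down it reaches from about 350 to 975 mm from the base axis. Payload 7.1 kg.
Tool frame: the origin (TCP) lies on the mounting face of the last link; the fingertips stand 182 mm ahead of it and the grasp point (between the pads) lies 163 mm ahead of it (ctrl.finger_overhang is the distance from the TCP to the fingertips, in mm); z points along the fingers, y is the direction in which the jaws open and shut (so a half turn about z gives the same grasp; the last joint's range is limited). The gripper opens to 88 mm and grips with 3 to 60 N. Pads are 20 mm wide; open, the fingers measure 115 mm over their backs; the gripper's body (75 mm by 178 mm) begins 61 mm behind the grasp point.
Start: joints at [1.196, 0.423, 1.63, -0, 1.089, -0.019], TCP at [217.681, 585.851, 404.675] pointing down, gripper open.
Joint ranges: [-3, 3], [-0.9, 2.11], [0.09, 2.58], [-1.31, 4.45], [0.11, 2.69], [-2.54, 2.54]. Speed limits (rad/s): [2.39, 2.39, 3.01, 3.14, 3.14, 3.14].

INTERFACE

Orientations are given as a rotation vector (axis times angle).
In Python, from workcell import ctrl, viewer, recognise gives the robot as it stands.
- The arm moves only by the shell command python3 -m handwheel 'ROWS'. ROWS is JSON, a list of rows, each an object of numbers: "gripper": the closure, from 0 (fully open) to 1 (shut); "tx", "ty", "tz": the shift along the tool's x, y, z in m; "rx", "ry", "rz": the turn, a rotation vector about the tool's x, y, z in degrees. In form: [{"gripper": .., "tx": .., "ty": .., "tz": .., "rx": .., "ry": .., "rz": ..}, ...]. A call has 1 to 8 rows; each row shifts and turns the commanded pose from where the row before left it, along the tool's axes as they then stand; what a row does not reach is not made up. A row lasts 1/8 s, in which the tool goes at most 62.5 mm and 10.7 degrees, less where a joint would pass 70% of its speed; a pose out of reach is approached as far as the arm can. A call with a gripper value outside its range is refused whole. The fingers move at their own pace and stop on an object; the grip force is fixed at half the most. Time passes only in rows, so rows that do not move let the fingers close. It gives the time, the measured TCP pose, the force and the opening at its end, in the units of the state.
- ctrl.get_obs(): the state, without advancing time (a new reading comes with each control period).
- viewer.get_image(name): name is "side" or "top"; returns a dict with "image" (384x512x3 uint8, red, green, blue), "range_z" (384x512 float32, mm along the optical axis (not along the pixel's ray), 0 where there is no reading), "vfov" (degrees; the focal length in pixels is half the picture's height over the tangent of half this angle, whatever the lens; pixels are square), "cx", "cy" (the principal point, pixels), "extrinsics" (4x4, takes a point from world to camera coordinates). Camera axes: x right, y up, looking along -z (the intrinsics and any distortion apply to the point x, -y, -z); pixel columns grow to the right and rows downward; lengths in mm; the calibration is good to about 2 mm. A picture is of the moment at which its call begins.
- ctrl.close_job(): hands the job in, once; it reports no verdict.
Trained networks look in a picture, given as the dict that the camera call returned (one of the last four; its "shot" number tells which), for a name from the list of things; names that differ only in an ending like _2 or _b are one class to them, and where a whole thing is asked for, a point or a joint stands for the part that bears it (a point fixed in the world has none). Each returns a list of dicts, best first, with "p" (0 to 1); they miss things now and then, are a little off and sometimes report something else, mostly with a low value. They report only what shows in the picture. A call takes as long as a camera call. They do not tell look-alikes from the thing itself.
- recognise(picture, name): "xy" ([column, row] as shares, 0 to 1, of the picture: columns of its width, rows of its height, amid what is visible of it).
The state is a dict: "t": time; "qpos": joint angles; "qvel": joint speeds; "joint_torque": joint torques, N m; "ee_pos": TCP position; "orientation": TCP orientation; "ft_force": force on the tool from outside, world axes, zero at the start; "moment": the same for the moment, N m; "width": finger opening in mm.
Only numpy, scipy, OpenCV 4.12 (cv2) and the standard library are available. Lean on these libraries where they do the work, as an engineer would, in place of code of your own. Each camera call takes 0.05 s, during which the arm holds its last target.

## Working session

There is one attempt and no reset: what is moved stays moved. The work goes in short steps, Python scripts to look and compute and a shell command to move; the robot and the scene stay as the last step left them, time stands still between calls to the robot, and variables do not carry over. Pictures are saved under pics/ and viewed, and the job is handed in when it is done.

```bash
ls; mkdir -p pics
cat > h.py <<'E'
import numpy as np, cv2
from workcell import ctrl, viewer, recognise
def shot(name,fn=None):
    p=viewer.get_image(name)
    if fn: cv2.imwrite('pics/'+fn,cv2.cvtColor(p['image'],cv2.COLOR_RGB2BGR))
    return p
def world(p,u,v,d=None):
    h=p['image'].shape[0]; f=h/2/np.tan(np.radians(p['vfov'])/2)
    if d is None: 
        d=p['range_z'][int(round(v)),int(round(u))]
    c=np.array([(u-p['cx'])/f*d,-(v-p['cy'])/f*d,-d,1])
    return (np.linalg.inv(p['extrinsics'])@c)[:3]
def cloud(p):
    h,w=p['range_z'].shape; f=h/2/np.tan(np.radians(p['vfov'])/2)
    v,u=np.mgrid[:h,:w]; d=p['range_z'].astype(float)
    c=np.stack([(u-p['cx'])/f*d,-(v-p['cy'])/f*d,-d,np.ones_like(d)],-1)
    W=c@np.linalg.inv(p['extrinsics']).T
    W=W[...,:3]; W[d==0]=np.nan
    return W
E
python3 - <<'E'
from h import *
print(ctrl.get_obs())
for n in ('top','side'):
    p=shot(n,n+'0.png'); np.savez('pics/%s0.npz'%n,**{k:v for k,v in p.items()})
    print(n,{k:v for k,v in p.items() if k not in('image','range_z')})
    for o in 'spool jar tin chest lid_handle catch_knob mug bobbin0 magnifier'.split():
        for r in recognise(p,o)[:4]:
            u,v=r['xy'][0]*512,r['xy'][1]*384
            print(o,round(r['p'],2),round(u),round(v),world(p,min(u,511),min(v,383)).round())
E
```

```text
pics
{'t': 0.0, 'qpos': array([ 1.19601951e+00,  4.23861903e-01,  1.63069053e+00,  8.35862884e-06,
        1.08858535e+00, -1.89682493e-02]), 'qvel': array([ 0.00017732,  0.00113998,  0.00035777,  0.000598  ,  0.00025313,
       -0.00044337]), 'joint_torque': array([-1.61528889e-03, -5.44610381e+01, -2.73672098e+01,  6.43071625e-02,
        2.26945180e-02, -1.16777401e-04]), 'ee_pos': array([217.57305971, 585.61241438, 403.88811952]), 'orientation': array([-5.55910313e-01, -3.09170147e+00,  2.37768857e-03]), 'ft_force': array([ 0.47949281,  0.03460573, -0.10335102]), 'moment': array([ 0.03209658, -0.00156422, -0.05168833]), 'width': 88.08298973916752}
top {'vfov': 54.23476820840232, 'cx': 245.23864777853038, 'cy': 194.66710605930115, 'extrinsics': array([[ 3.01748432e-02, -9.99514744e-01,  7.73017621e-03,
        -5.42399726e+01],
       [ 9.83705009e-01,  3.10671223e-02,  1.77085541e-01,
        -5.62144964e+02],
       [-1.77239764e-01,  2.26068463e-03,  9.84165106e-01,
        -1.28549567e+03],
       [ 0.00000000e+00,  0.00000000e+00,  0.00000000e+00,
         1.00000000e+00]]), 
[... 895 characters left out ...]
83e-01,
        -1.11089066e+03],
       [ 0.00000000e+00,  0.00000000e+00,  0.00000000e+00,
         1.00000000e+00]]), 'shot': 2}
spool 0.71 273 184 [584. -46. 142.]
spool 0.63 334 200 [ 738. -129.   50.]
spool 0.62 229 172 [562. 134.  57.]
jar 0.92 180 160 [470. 269.  53.]
jar 0.8 164 143 [469. 370.  50.]
jar 0.73 324 337 [ 459. -408.   18.]
tin 0.94 232 136 [655. 263.  58.]
chest 0.71 279 228 [ 527. -148.  102.]
lid_handle 0.61 278 221 [ 538. -129.  104.]
mug 0.94 401 299 [ 681. -442.    5.]
bobbin0 0.66 342 356 [ 460. -465.   21.]
bobbin0 0.64 319 337 [ 447. -401.   22.]
bobbin0 0.64 220 245 [409. -47.  15.]
magnifier 0.98 170 208 [364. 150.  12.]
magnifier 0.28 177 159 [464. 275.  58.]
```

Run:
```python
import cv2
for n in('top','side'):
    i=cv2.imread(f'pics/{n}0.png'); 
    if n=='top': i=i[110:290,90:410]; i=cv2.resize(i,None,fx=2.5,fy=2.5,interpolation=2)
    else: i=i[100:384,130:450]; i=cv2.resize(i,None,fx=2.1,fy=2.1,interpolation=2)
    cv2.imwrite(f'pics/{n}0b.png',i)
```

```text
(no output)
```

View pics/top0b.png

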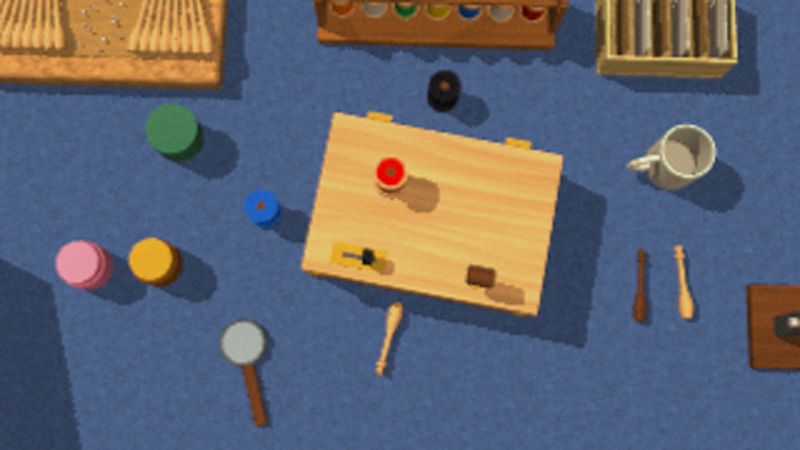

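View pics/side0b.png

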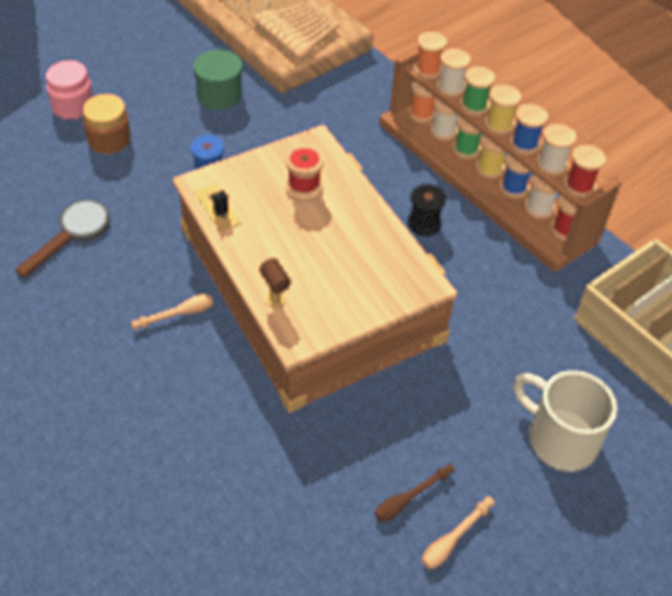

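The top view (2.5x crop) shows the red spool at (390,172) on the lid, the knob at (368,256) and the handle at (481,275). The amber jar is at (155,261), with the pink look-alike to its left, and the green tin is at (174,132). The blue look-alike is at (262,208).

```bash
cat > fit.py <<'E'
from h import *
from scipy.optimize import least_squares
def load(n): 
    z=np.load(f'pics/{n}.npz'); return {k:z[k] for k in z}
def circ(P):
    x,y=P[:,0],P[:,1]; A=np.c_[x,y,np.ones(len(x))]; s=np.linalg.lstsq(A,x*x+y*y,rcond=None)[0]
    return s[0]/2,s[1]/2,np.sqrt(s[2]+s[0]**2/4+s[1]**2/4)
E
python3 - <<'E'
from fit import *
for n in('top0','side0'):
    p=load(n);W=cloud(p); 
    def near(x,y,r,z0,z1):
        m=(np.hypot(W[...,0]-x,W[...,1]-y)<r)&(W[...,2]>z0)&(W[...,2]<z1); return W[m]
    print(n,'table z',np.nanmedian(W[(abs(W[...,0]-450)<40)&(abs(W[...,1]+200)<60)][:,2]))
    for o,x,y,z0,z1,r in(('jar',480,282,55,75,50),('tin',665,274,52,75,60),('spool',590,-38,145,175,45),('handle',545,-120,140,175,50),('knob',560,15,118,150,40),('blue',556,135,45,65,40)):
        P=near(x,y,r,z0,z1)
        if len(P): 
            c=P.min(0);d=P.max(0)
            print(o,len(P),P.mean(0).round(1),'mid',((c+d)/2).round(1),'ext',(d-c).round(1))
    m=(abs(W[...,2]-103)<8); 
    P=W[m]; P=P[(P[:,0]>450)&(P[:,0]<800)&(P[:,1]>-330)&(P[:,1]<110)]
    b=cv2.minAreaRect(P[:,:2].astype(np.float32)); print('lid',len(P),np.median(P[:,2]),b)
E
```

```text
top0 table z 101.42788707190562
jar 239 [484.9 292.2  64.5] mid [486.2 292.8  63.7] ext [57.8 58.7 17.1]
tin 344 [674.  277.5  61.3] mid [675.5 278.9  60.9] ext [75.2 75.8 15.2]
spool 164 [599.  -37.4 157.3] mid [598.9 -37.5 156.5] ext [44.8 46.4 12.8]
blue 141 [566.7 144.5  55.2] mid [567.  144.2  55.2] ext [45.4 46.  14.2]
lid 5581 102.45337754833781 ((558.951904296875, -98.57260131835938), (326.0941467285156, 226.47169494628906), 80.86151123046875)
side0 table z 84.01458352611007
jar 241 [481.2 290.9  64.7] mid [482.5 295.1  62.7] ext [58.8 62.5 15. ]
tin 321 [670.2 275.7  61.7] mid [671.6 277.8  60.3] ext [72.8 75.7 16.6]
spool 218 [595.6 -38.2 157.2] mid [597.2 -35.8 154.1] ext [48.  50.6 18.1]
blue 164 [564.1 144.5  55.2] mid [565.5 146.8  53.1] ext [47.1 48.3 14.9]
lid 7365 103.15071244578053 ((555.7711181640625, -97.06497192382812), (328.718994140625, 227.26025390625), 80.70228576660156)
```

Run:
```python
from fit import *
a=-0.159; c=np.array([557.4,-97.8]); ex=np.array([np.cos(a),np.sin(a)]); ey=np.array([-ex[1],ex[0]])
for n in('top0','side0'):
    p=load(n);W=cloud(p)
    P=W[(W[...,2]>112)&(W[...,2]<175)]; L=np.c_[(P[:,:2]-c)@ex,(P[:,:2]-c)@ey,P[:,2]]
    L=L[(abs(L[:,0])<112)&(abs(L[:,1])<162)]
    for k,s in(('handle',(L[:,1]<10)&(L[:,0]<-30)&(L[:,2]>140)),('knob',(L[:,1]>60)&(L[:,0]<-30)),('knobtop',(L[:,1]>60)&(L[:,0]<-30)&(L[:,2]>133)),('spool',(L[:,0]>0))):
        Q=L[s]; 
        if len(Q): print(n,k,len(Q),Q.mean(0).round(1),'mid',((Q.min(0)+Q.max(0))/2).round(1),'ext',np.ptp(Q,axis=0).round(1),Q[:,2].max().round(1), (c+ex*Q[:,0].mean()+ey*Q[:,1].mean()).round(1))
o=ctrl.get_obs(); print(o['t'])
from scipy.spatial.transform import Rotation as R
print(R.from_rotvec(o['orientation']).as_matrix().round(3))
```

```text
top0 handle 87 [-81.9 -74.7 156.8] mid [-80.9 -74.9 153.3] ext [25.  36.3 21.2] 163.9 [ 464.7 -158.5]
top0 knob 26 [-81.3  75.4 136.3] mid [-81.1  75.5 131.5] ext [17.7 13.7 22.1] 142.5 [489.1 -10.5]
top0 knobtop 23 [-80.7  75.7 138. ] mid [-80.5  75.6 138.1] ext [16.7 13.5  8.8] 142.5 [489.7 -10.2]
top0 spool 177 [ 30.3  65.8 154.7] mid [ 31.8  66.3 137.7] ext [46.5 46.5 50.3] 162.9 [597.7 -37.6]
side0 handle 174 [-86.4 -78.1 155.6] mid [-84.3 -74.1 152.3] ext [26.6 37.8 23.1] 163.9 [ 459.8 -161.2]
side0 knob 80 [-84.7  73.2 129.4] mid [-83.3  75.3 126.6] ext [19.3 16.3 28.8] 141.0 [485.3 -12.1]
side0 knobtop 37 [-83.9  75.  137.6] mid [-83.2  76.  137. ] ext [19.2 15.   8. ] 141.0 [486.5 -10.5]
side0 spool 352 [ 26.   60.8 146.5] mid [ 28.6  67.6 137.6] ext [47.2 50.1 51.1] 163.1 [592.7 -41.9]
1.0
[[-0.937  0.348 -0.   ]
 [ 0.348  0.937 -0.   ]
 [ 0.    -0.    -1.   ]]
```

```bash
cat > go.py <<'E'
import sys
from h import *
from scipy.spatial.transform import Rotation as R
def go(x,y,z,verbose=True):
    o=ctrl.get_obs(); M=R.from_rotvec(o['orientation']).as_matrix()
    g=o['ee_pos']+M[:,2]*163
    d=M.T@(np.array([x,y,z])-g)
    print('t',round(o['t'],2),'grasp',g.round(1),'w',round(o['width'],1),'F',o['ft_force'].round(1),'ydir',M[:,1].round(3),'zdir',M[:,2].round(3),'q6',o['qpos'].round(2)); print('shift tool mm',d.round(1))
if __name__=='__main__': go(*map(float,sys.argv[1:4]))
E
python3 -m handwheel '[{"rz":-10.5},{"rz":-0.8,"tx":-0.0395,"ty":-0.0462},{"tx":-0.0395,"ty":-0.0462},{"tx":-0.0395,"ty":-0.0462},{"tx":-0.0395,"ty":-0.0462},{"tx":-0.0395,"ty":-0.0462},{"tx":-0.0395,"ty":-0.0462},{"tx":-0.0395,"ty":-0.0462}]'; python3 go.py 597.5 -37 220
```

```text
t 1.0 grasp [217.7 585.9 241.7] w 88.1 F [ 0.3 -0.1 -0.9] ydir [ 0.348  0.937 -0.   ] zdir [-0. -0. -1.] q6 [ 1.2   0.42  1.63  0.    1.09 -0.02]
shift tool mm [-573.  -451.6   21.7]$[0]: bad value
```

```bash
python3 -m handwheel '[{"gripper":0,"tx":0,"ty":0,"tz":0,"rx":0,"ry":0,"rz":-10.5}]'; python3 go.py 597.5 -37 220
```

```text
t: 1.12
ee_pos: [217.7, 585.8, 404.7]
orientation: [0.265, 3.13, 0.0]
ft_force: [-0.4, -0.6, -0.1]
width: 88.0
t 1.12 grasp [217.7 585.8 241.7] w 88.0 F [-0.4 -0.6 -0.1] ydir [0.168 0.986 0.   ] zdir [ 0.  0. -1.] q6 [ 1.2   0.42  1.63 -0.    1.09 -0.21]
shift tool mm [-478.9 -550.3   21.7]
```

```bash
python3 -m handwheel '[{"gripper":0,"tx":-0.040,"ty":-0.046,"tz":0,"rx":0,"ry":0,"rz":-0.6},{"gripper":0,"tx":-0.040,"ty":-0.046,"tz":0,"rx":0,"ry":0,"rz":0},{"gripper":0,"tx":-0.040,"ty":-0.046,"tz":0,"rx":0,"ry":0,"rz":0},{"gripper":0,"tx":-0.040,"ty":-0.046,"tz":0,"rx":0,"ry":0,"rz":0},{"gripper":0,"tx":-0.040,"ty":-0.046,"tz":0,"rx":0,"ry":0,"rz":0},{"gripper":0,"tx":-0.040,"ty":-0.046,"tz":0,"rx":0,"ry":0,"rz":0},{"gripper":0,"tx":-0.040,"ty":-0.046,"tz":0,"rx":0,"ry":0,"rz":0},{"gripper":0,"tx":-0.040,"ty":-0.046,"tz":0,"rx":0,"ry":0,"rz":0}]'; python3 go.py 597.5 -37 220
```

```text
t: 2.12
ee_pos: [474.4, 168.9, 405.1]
orientation: [0.254, 3.13, 0.001]
ft_force: [0.5, 0.2, 0.0]
width: 87.5
t 2.12 grasp [474.5 169.  242.1] w 87.5 F [0.5 0.2 0. ] ydir [0.161 0.987 0.001] zdir [ 0.001  0.    -1.   ] q6 [ 0.32  0.24  1.89  0.    1.   -1.09]
shift tool mm [-154.6 -183.4   22.1]
```

```bash
python3 -m handwheel '[{"gripper":0,"tx":-0.040,"ty":-0.046,"tz":0,"rx":0,"ry":0,"rz":0},{"gripper":0,"tx":-0.040,"ty":-0.046,"tz":0,"rx":0,"ry":0,"rz":0},{"gripper":0,"tx":-0.040,"ty":-0.046,"tz":0,"rx":0,"ry":0,"rz":0},{"gripper":0,"tx":-0.034,"ty":-0.0455,"tz":0.022,"rx":0,"ry":0,"rz":0},{"gripper":0,"tx":0,"ty":0,"tz":0,"rx":0,"ry":0,"rz":0}]'; python3 go.py 597.5 -37 140
python3 - <<'E'
from h import *
p=shot('side','s1.png')
i=cv2.imread('pics/s1.png')[60:300,150:450];cv2.imwrite('pics/s1b.png',cv2.resize(i,None,fx=2.4,fy=2.4))
E
```

```text
t: 2.75
ee_pos: [596.8, -38.4, 381.0]
orientation: [-0.261, -3.129, 0.001]
ft_force: [-0.6, 0.1, -0.1]
width: 87.5
t 2.75 grasp [596.5 -38.5 218. ] w 87.5 F [-0.6  0.1 -0.1] ydir [ 0.166  0.986 -0.001] zdir [-0.002 -0.    -1.   ] q6 [-0.08  0.41  1.71 -0.    1.02 -1.49]
shift tool mm [-0.9  1.7 78. ]
```

View pics/s1b.png

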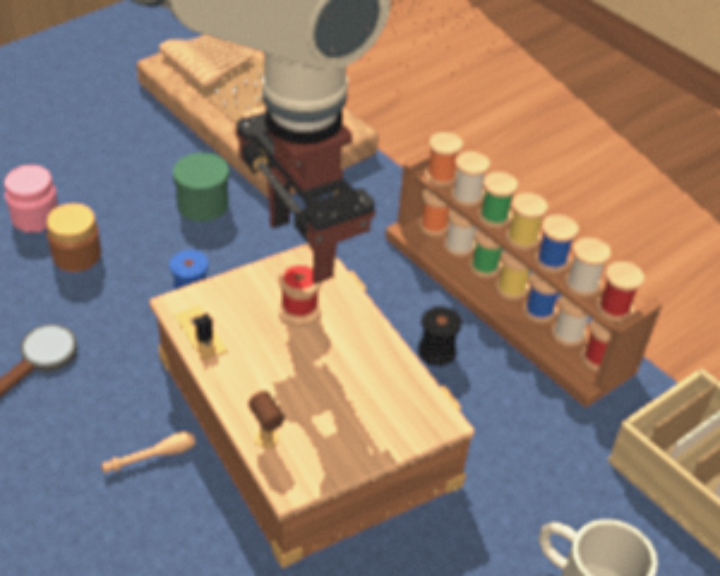

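The open fingers are above the red spool (about 298,290 in the crop) and straddle it. I'll descend and grip.

```bash
python3 -m handwheel '[{"gripper":0,"tx":-0.001,"ty":0.002,"tz":0.04,"rx":0,"ry":0,"rz":0},{"gripper":0,"tx":0,"ty":0,"tz":0.038,"rx":0,"ry":0,"rz":0},{"gripper":0,"tx":0,"ty":0,"tz":0,"rx":0,"ry":0,"rz":0},{"gripper":1,"tx":0,"ty":0,"tz":0,"rx":0,"ry":0,"rz":0},{"gripper":1,"tx":0,"ty":0,"tz":0,"rx":0,"ry":0,"rz":0},{"gripper":1,"tx":0,"ty":0,"tz":0,"rx":0,"ry":0,"rz":0},{"gripper":1,"tx":0,"ty":0,"tz":0,"rx":0,"ry":0,"rz":0},{"gripper":1,"tx":0,"ty":0,"tz":0,"rx":0,"ry":0,"rz":0}]'; python3 go.py 577.5 284.5 200
```

```text
t: 3.8
ee_pos: [597.4, -33.5, 305.2]
orientation: [0.254, 3.131, -0.0]
ft_force: [-0.8, -0.2, 4.7]
width: 47.7
t 3.8 grasp [597.5 -33.6 142.2] w 47.7 F [-0.8 -0.2  4.7] ydir [ 0.161  0.987 -0.   ] zdir [ 0.001 -0.    -1.   ] q6 [-0.08  0.51  1.76 -0.    0.87 -1.48]
shift tool mm [ 71.  310.7 -57.8]
```

```bash
python3 -m handwheel '[{"gripper":1,"tx":0,"ty":0,"tz":-0.03,"rx":0,"ry":0,"rz":0},{"gripper":1,"tx":0,"ty":0,"tz":-0.03,"rx":0,"ry":0,"rz":0},{"gripper":1,"tx":0.012,"ty":0.052,"tz":0,"rx":0,"ry":0,"rz":0},{"gripper":1,"tx":0.012,"ty":0.052,"tz":0,"rx":0,"ry":0,"rz":0},{"gripper":1,"tx":0.012,"ty":0.052,"tz":0,"rx":0,"ry":0,"rz":0},{"gripper":1,"tx":0.012,"ty":0.052,"tz":0,"rx":0,"ry":0,"rz":0},{"gripper":1,"tx":0.012,"ty":0.052,"tz":0,"rx":0,"ry":0,"rz":0},{"gripper":1,"tx":0.011,"ty":0.051,"tz":0,"rx":0,"ry":0,"rz":0}]';python3 -m handwheel '[{"gripper":1,"tx":0,"ty":0,"tz":0,"rx":0,"ry":0,"rz":0},{"gripper":1,"tx":0,"ty":0,"tz":0,"rx":0,"ry":0,"rz":0}]';  python3 go.py 577.5 284.5 41
python3 - <<'E'
from h import *
for n in('side','top'):
  p=shot(n); W=cloud(p); np.savez(f'pics/{n}2.npz',**p)
  i=p['image'][60:300,80:380];cv2.imwrite(f'pics/{n}2b.png',cv2.resize(i[...,::-1],None,fx=2.4,fy=2.4))
  I=p['image'].astype(int); m=(I[...,0]>150)&(I[...,1]<70)&(I[...,2]<70)
  P=W[m]; P=P[(abs(P[:,0]-577)<70)&(abs(P[:,1]-284)<70)]; print(n,len(P),np.nanmedian(P,axis=0),np.nanmin(P,0),np.nanmax(P,0))
E
```

```text
t: 4.8
ee_pos: [576.9, 286.7, 364.4]
orientation: [-0.254, -3.131, 0.0]
ft_force: [0.2, -1.3, -1.0]
width: 47.2
t: 5.05
ee_pos: [577.1, 284.6, 364.2]
orientation: [-0.253, -3.13, 0.001]
ft_force: [0.3, -0.6, -0.6]
width: 47.9
t 5.05 grasp [577.  284.4 201.2] w 47.9 F [ 0.3 -0.6 -0.6] ydir [ 0.161  0.987 -0.001] zdir [-0.001 -0.001 -1.   ] q6 [ 0.44  0.5   1.62 -0.    1.03 -0.97]
shift tool mm [ -0.7   0.3 160.2]
side 14 [561.71572453 279.49164089 206.97650439] [558.46810407 270.113506   180.7010168 ] [570.35951122 301.9778531  221.42532177]
  return np.nanmean(a, axis, out=out, keepdims=keepdims)
Traceback (most recent call last):
ValueError: zero-size array to reduction operation fmin which has no identity
```

View pics/side2b.png

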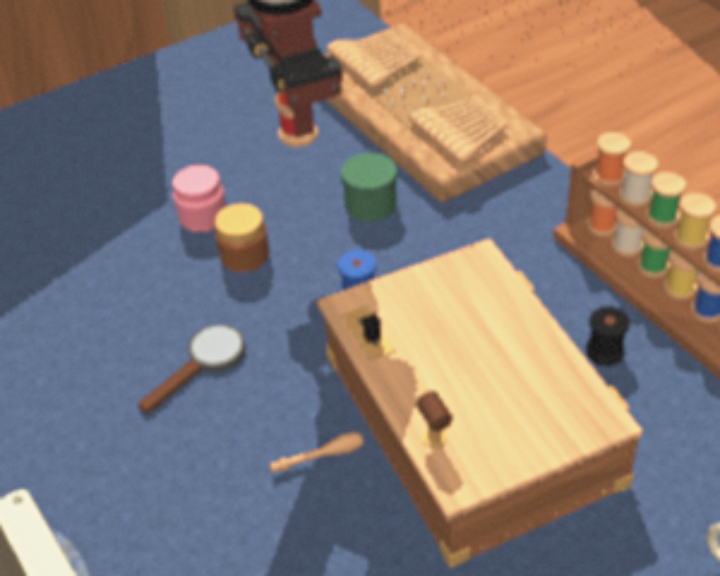

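The spool is held upright, well above the gap between jar and tin. I'll lower it.

```bash
python3 -m handwheel '[{"gripper":1,"tx":0,"ty":0,"tz":0.045,"rx":0,"ry":0,"rz":0},{"gripper":1,"tx":0,"ty":0,"tz":0.045,"rx":0,"ry":0,"rz":0},{"gripper":1,"tx":0,"ty":0,"tz":0.04,"rx":0,"ry":0,"rz":0},{"gripper":1,"tx":0,"ty":0,"tz":0.02,"rx":0,"ry":0,"rz":0},{"gripper":1,"tx":0,"ty":0,"tz":0.008,"rx":0,"ry":0,"rz":0},{"gripper":1,"tx":0,"ty":0,"tz":0.002,"rx":0,"ry":0,"rz":0},{"gripper":1,"tx":0,"ty":0,"tz":0,"rx":0,"ry":0,"rz":0}]'; python3 go.py 577.5 284.5 39
```

```text
t: 6.02
ee_pos: [577.9, 285.1, 205.9]
orientation: [0.254, 3.13, 0.002]
ft_force: [0.3, 0.1, 0.7]
width: 47.6
t 6.03 grasp [578.2 285.3  42.9] w 47.6 F [0.3 0.1 0.7] ydir [0.161 0.987 0.001] zdir [ 0.002  0.001 -1.   ] q6 [ 0.44  0.71  1.67 -0.    0.76 -0.97]
shift tool mm [ 0.6 -0.9  3.9]
```

```bash
python3 -m handwheel '[{"gripper":1,"tx":0,"ty":0,"tz":0.002,"rx":0,"ry":0,"rz":0},{"gripper":1,"tx":0,"ty":0,"tz":0.001,"rx":0,"ry":0,"rz":0},{"gripper":1,"tx":0,"ty":0,"tz":0.001,"rx":0,"ry":0,"rz":0},{"gripper":1,"tx":0,"ty":0,"tz":0,"rx":0,"ry":0,"rz":0}]'; python3 go.py 577.5 284.5 39
```

```text
t: 6.52
ee_pos: [577.6, 285.2, 202.7]
orientation: [0.254, 3.13, 0.001]
ft_force: [-4.1, -1.3, 13.7]
width: 47.8
t 6.53 grasp [577.8 285.3  39.7] w 47.8 F [-4.1 -1.3 13.7] ydir [0.161 0.987 0.001] zdir [ 0.001  0.    -1.   ] q6 [ 0.44  0.72  1.67 -0.    0.75 -0.97]
shift tool mm [ 0.2 -0.8  0.7]
```

```bash
python3 -m handwheel '[{"gripper":1,"tx":0,"ty":0,"tz":-0.001,"rx":0,"ry":0,"rz":0},{"gripper":0,"tx":0,"ty":0,"tz":0,"rx":0,"ry":0,"rz":0},{"gripper":0,"tx":0,"ty":0,"tz":0,"rx":0,"ry":0,"rz":0},{"gripper":0,"tx":0,"ty":0,"tz":0,"rx":0,"ry":0,"rz":0},{"gripper":0,"tx":0,"ty":0,"tz":-0.03,"rx":0,"ry":0,"rz":0},{"gripper":0,"tx":0,"ty":0,"tz":-0.06,"rx":0,"ry":0,"rz":0},{"gripper":0,"tx":0,"ty":0,"tz":-0.06,"rx":0,"ry":0,"rz":0},{"gripper":0,"tx":0,"ty":0,"tz":-0.05,"rx":0,"ry":0,"rz":0}]'; python3 go.py 463 -158.6 240
python3 - <<'E'
from h import *
for n in('side','top'):
  p=shot(n); W=cloud(p); np.savez(f'pics/{n}3.npz',**p)
  i=p['image'][60:300,80:380];cv2.imwrite(f'pics/{n}3b.png',cv2.resize(i[...,::-1],None,fx=2.4,fy=2.4))
  I=p['image'].astype(int); m=(I[...,0]>150)&(I[...,1]<70)&(I[...,2]<70)
  P=W[m]; P=P[(abs(P[:,0]-577)<70)&(abs(P[:,1]-284)<70)&(P[:,2]<90)]
  if len(P): print(n,len(P),np.nanmedian(P,axis=0),np.nanmin(P,0),np.nanmax(P,0))
E
```

```text
t: 7.52
ee_pos: [577.4, 284.9, 404.1]
orientation: [0.254, 3.13, 0.001]
ft_force: [0.7, 0.2, 0.2]
width: 87.5
t 7.53 grasp [577.6 285.  241.1] w 87.5 F [0.7 0.2 0.2] ydir [0.161 0.987 0.001] zdir [ 0.001  0.001 -1.   ] q6 [ 0.44  0.45  1.59 -0.    1.1  -0.97]
shift tool mm [  41.5 -456.3    0.7]
side 11 [564.80027402 271.64249175  30.2239686 ] [561.91551159 266.66203424  19.34024456] [572.33916933 275.84681478  35.72143631]
top 55 [576.27986584 285.15238912  54.35988499] [561.91641413 269.36531387  50.02350191] [587.91937125 303.28326596  59.82659766]
```

View pics/side3b.png

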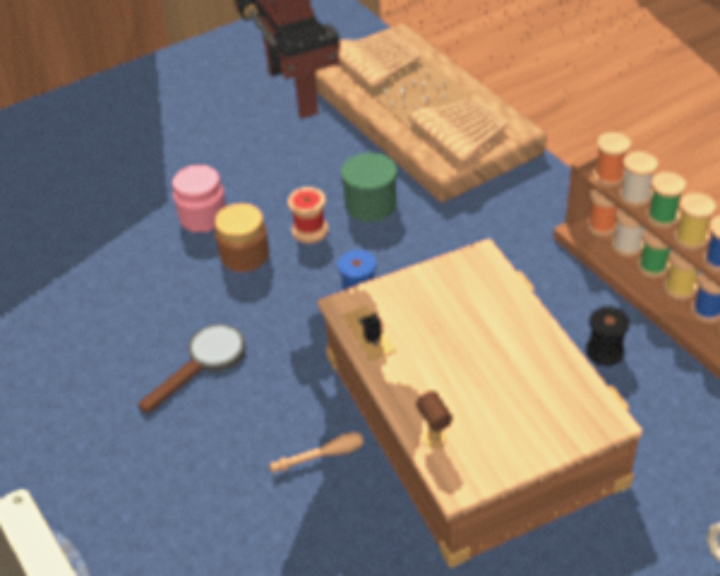

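The spool stands between the jar and tin, at (307,213) in the crop. The top view puts its centre at about (576,285), against a target of (577.5,284.5). Next is the handle.

```bash
python3 -m handwheel '[{"gripper":0,"tx":0.005,"ty":-0.057,"tz":0,"rx":0,"ry":0,"rz":0},{"gripper":0,"tx":0.005,"ty":-0.057,"tz":0,"rx":0,"ry":0,"rz":0},{"gripper":0,"tx":0.005,"ty":-0.057,"tz":0,"rx":0,"ry":0,"rz":0},{"gripper":0,"tx":0.005,"ty":-0.057,"tz":0,"rx":0,"ry":0,"rz":0},{"gripper":0,"tx":0.005,"ty":-0.057,"tz":0,"rx":0,"ry":0,"rz":0},{"gripper":0,"tx":0.005,"ty":-0.057,"tz":0,"rx":0,"ry":0,"rz":0},{"gripper":0,"tx":0.005,"ty":-0.057,"tz":0,"rx":0,"ry":0,"rz":0},{"gripper":0,"tx":0.0055,"ty":-0.057,"tz":0,"rx":0,"ry":0,"rz":0}]'; python3 -m handwheel '[{"gripper":0,"tx":0,"ty":0,"tz":0.02,"rx":0,"ry":0,"rz":0},{"gripper":0,"tx":0,"ty":0,"tz":0.02,"rx":0,"ry":0,"rz":0},{"gripper":0,"tx":0,"ty":0,"tz":0,"rx":0,"ry":0,"rz":0}]';python3 go.py 463 -158.6 148
python3 - <<'E'
from h import *
p=shot('side'); 
i=p['image'][60:300,150:450];cv2.imwrite(f'pics/s4b.png',cv2.resize(i[...,::-1],None,fx=2.4,fy=2.4))
E
```

```text
t: 8.62
ee_pos: [462.9, -160.1, 401.0]
orientation: [-0.254, -3.131, -0.0]
ft_force: [0.7, 0.1, -0.1]
width: 88.1
t: 9.0
ee_pos: [463.0, -158.5, 359.9]
orientation: [-0.255, -3.127, -0.002]
ft_force: [0.2, -0.1, -0.5]
width: 88.0
t 9.0 grasp [ 462.3 -158.3  196.9] w 88.0 F [ 0.2 -0.1 -0.5] ydir [0.162 0.987 0.001] zdir [-0.004  0.001 -1.   ] q6 [-0.35  0.29  1.96 -0.    0.9  -1.76]
shift tool mm [-0.9 -0.3 48.9]
```

View pics/s4b.png

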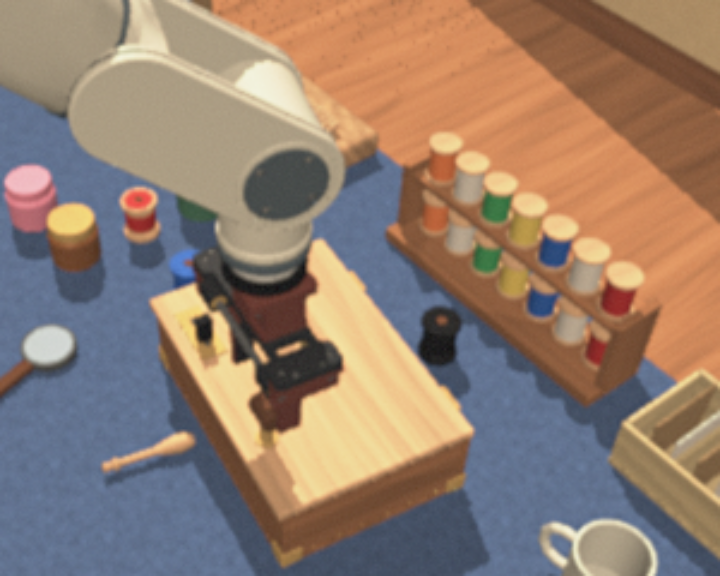

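The fingers straddle the handle barrel (crop ~(262,408)). I'll descend and pinch it by its ends.

```bash
python3 -m handwheel '[{"gripper":0,"tx":0,"ty":0,"tz":0.025,"rx":0,"ry":0,"rz":0},{"gripper":0,"tx":0,"ty":0,"tz":0.024,"rx":0,"ry":0,"rz":0},{"gripper":0,"tx":0,"ty":0,"tz":0,"rx":0,"ry":0,"rz":0},{"gripper":1,"tx":0,"ty":0,"tz":0,"rx":0,"ry":0,"rz":0},{"gripper":1,"tx":0,"ty":0,"tz":0,"rx":0,"ry":0,"rz":0},{"gripper":1,"tx":0,"ty":0,"tz":0,"rx":0,"ry":0,"rz":0},{"gripper":1,"tx":0,"ty":0,"tz":0,"rx":0,"ry":0,"rz":0},{"gripper":1,"tx":0,"ty":0,"tz":0,"rx":0,"ry":0,"rz":0}]';python3 go.py 463 -158.6 148; python3 -m handwheel '[{"gripper":1,"tx":0,"ty":0,"tz":0,"rx":0,"ry":0,"rz":0},{"gripper":1,"tx":0,"ty":0,"tz":0,"rx":0,"ry":0,"rz":0}]';python3 go.py 463 -158.6 148
```

```text
t: 10.05
ee_pos: [463.8, -158.6, 312.8]
orientation: [0.254, 3.131, -0.0]
ft_force: [0.5, -0.3, 0.3]
width: 41.3
t 10.05 grasp [ 463.8 -158.6  149.8] w 41.3 F [ 0.5 -0.3  0.3] ydir [ 0.161  0.987 -0.   ] zdir [ 0. -0. -1.] q6 [-0.35  0.37  1.99 -0.    0.79 -1.76]
shift tool mm [ 0.8 -0.2  1.8]
t: 10.3
ee_pos: [463.9, -158.2, 312.7]
orientation: [-0.255, -3.131, -0.001]
ft_force: [1.1, 5.5, 1.4]
width: 36.0
t 10.3 grasp [ 463.9 -158.   149.7] w 36.0 F [1.1 5.5 1.4] ydir [0.162 0.987 0.001] zdir [ 0.     0.001 -1.   ] q6 [-0.35  0.37  1.99  0.    0.79 -1.76]
shift tool mm [ 0.8 -0.7  1.7]
```

Width is 36 mm, so the barrel is pinched. Now I'll tug in small steps along the arc.

```bash
python3 -m handwheel '[{"gripper":1,"tx":-0.001,"ty":0,"tz":-0.003,"rx":0,"ry":0,"rz":0},{"gripper":1,"tx":-0.001,"ty":0,"tz":-0.003,"rx":0,"ry":0,"rz":0},{"gripper":1,"tx":0,"ty":0,"tz":0,"rx":0,"ry":0,"rz":0}]'; python3 -m handwheel '[{"gripper":1,"tx":-0.001,"ty":0,"tz":-0.002,"rx":0,"ry":0,"rz":0},{"gripper":1,"tx":0,"ty":0,"tz":0,"rx":0,"ry":0,"rz":0}]'
```

```text
t: 10.68
ee_pos: [465.7, -158.5, 318.1]
orientation: [-0.254, -3.13, -0.001]
ft_force: [3.2, 4.0, -5.5]
width: 36.0
t: 10.92
ee_pos: [466.5, -158.6, 320.1]
orientation: [-0.254, -3.13, -0.002]
ft_force: [2.4, 4.2, -6.1]
width: 35.8
```

```bash
python3 -m handwheel '[{"gripper":1,"tx":-0.001,"ty":0,"tz":-0.003,"rx":0,"ry":0,"rz":0},{"gripper":1,"tx":-0.001,"ty":0,"tz":-0.003,"rx":0,"ry":0,"rz":0},{"gripper":1,"tx":0,"ty":0,"tz":0,"rx":0,"ry":0,"rz":0},{"gripper":1,"tx":0,"ty":0,"tz":0,"rx":0,"ry":0,"rz":0}]'
python3 - <<'E'
from h import *
for n in('side','top'):
  p=shot(n); W=cloud(p)
  a=-0.159; c=np.array([557.4,-97.8]); ex=np.array([np.cos(a),np.sin(a)]); ey=np.array([-ex[1],ex[0]])
  P=W.reshape(-1,3); P=P[~np.isnan(P[:,0])]; L=np.c_[(P[:,:2]-c)@ex,(P[:,:2]-c)@ey,P[:,2]]
  L=L[(abs(L[:,0])<105)&(abs(L[:,1])<150)&(abs(L[:,2]-107)<14)]
  for y0 in(-150,-60,60):
    Q=L[(L[:,1]>y0)&(L[:,1]<y0+90)]
    if len(Q)>50:
      A=np.c_[Q[:,0],np.ones(len(Q))]; s=np.linalg.lstsq(A,Q[:,2],rcond=None)[0]; 
      r=abs(A@s-Q[:,2])<4; s=np.linalg.lstsq(A[r],Q[r,2],rcond=None)[0]; print(n,y0,len(Q),'slope',-s[0],'z at hinge',s@[110,1])
  cv2.imwrite(f'pics/{n}5b.png',cv2.resize(p['image'][60:300,150:450,::-1],None,fx=2.4,fy=2.4))
E
```

```text
t: 11.42
ee_pos: [468.6, -159.0, 326.3]
orientation: [-0.254, -3.13, -0.001]
ft_force: [2.3, 5.3, -5.6]
width: 35.6
side -150 2217 slope 0.06879957320310788 z at hinge 103.17589943479634
side -60 1156 slope 0.0690454589738654 z at hinge 103.15841725073462
side 60 539 slope 0.07309793526089638 z at hinge 103.13101754812264
top -150 409 slope 0.07527106642941526 z at hinge 102.73964636256706
top -60 890 slope 0.06686366896951236 z at hinge 103.00739650775034
top 60 1519 slope 0.07086085154256946 z at hinge 102.73878736861798
```

View pics/side5b.png

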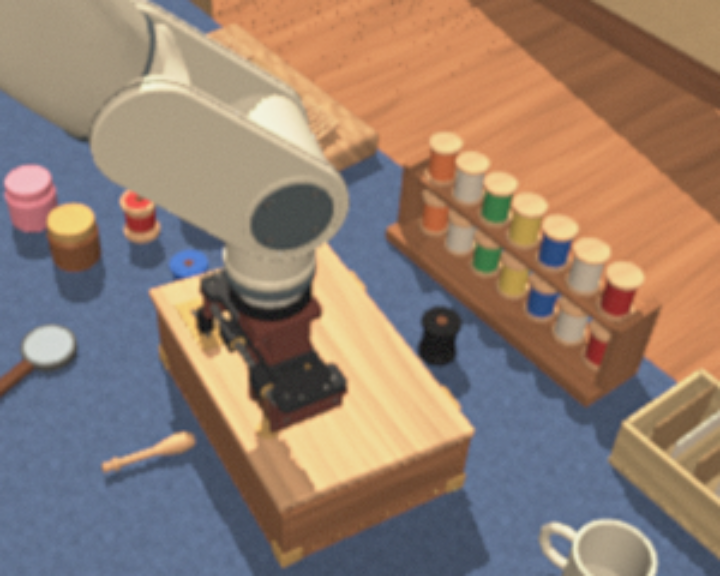

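The lid is at about 0.07 rad in both views, well past the 0.02 rad play, with only about 6 N. So it isn't caught, and the catch stays where it is. I'll go on along the arc.

```bash
python3 -m handwheel '[{"gripper":1,"tx":-0.0038,"ty":0,"tz":-0.0094,"rx":0,"ry":0,"rz":0},{"gripper":1,"tx":-0.0042,"ty":0,"tz":-0.0092,"rx":0,"ry":0,"rz":0},{"gripper":1,"tx":-0.0047,"ty":0,"tz":-0.0091,"rx":0,"ry":0,"rz":0},{"gripper":1,"tx":-0.0052,"ty":0,"tz":-0.0089,"rx":0,"ry":0,"rz":0},{"gripper":1,"tx":-0.0056,"ty":0,"tz":-0.0085,"rx":0,"ry":0,"rz":0},{"gripper":1,"tx":-0.0059,"ty":0,"tz":-0.0081,"rx":0,"ry":0,"rz":0},{"gripper":1,"tx":-0.0064,"ty":0,"tz":-0.0078,"rx":0,"ry":0,"rz":0},{"gripper":1,"tx":-0.0067,"ty":0,"tz":-0.0076,"rx":0,"ry":0,"rz":0}]'; python3 go.py 463.9 -158 149.7
```

```text
t: 12.52
ee_pos: [510.5, -165.8, 394.7]
orientation: [-0.254, -3.129, -0.002]
ft_force: [2.4, 4.3, -8.9]
width: 35.6
t 12.53 grasp [ 510.2 -165.6  231.7] w 35.6 F [ 2.4  4.3 -8.9] ydir [0.161 0.987 0.001] zdir [-0.002  0.001 -1.   ] q6 [-0.34  0.31  1.83  0.    1.   -1.75]
shift tool mm [46.8 -0.  82.1]
```

```bash
python3 -m handwheel '[{"gripper":1,"tx":-0.0071,"ty":0,"tz":-0.0071,"rx":0,"ry":0,"rz":0},{"gripper":1,"tx":-0.0074,"ty":0,"tz":-0.0069,"rx":0,"ry":0,"rz":0},{"gripper":1,"tx":-0.008,"ty":0,"tz":-0.0065,"rx":0,"ry":0,"rz":0},{"gripper":1,"tx":-0.0082,"ty":0,"tz":-0.0062,"rx":0,"ry":0,"rz":0},{"gripper":1,"tx":-0.0084,"ty":0,"tz":-0.0056,"rx":0,"ry":0,"rz":0},{"gripper":1,"tx":-0.0086,"ty":0,"tz":-0.0053,"rx":0,"ry":0,"rz":0},{"gripper":1,"tx":-0.0091,"ty":0,"tz":-0.0048,"rx":0,"ry":0,"rz":0},{"gripper":1,"tx":-0.0093,"ty":0,"tz":-0.0044,"rx":0,"ry":0,"rz":0}]'; python3 -m handwheel '[{"gripper":1,"tx":0,"ty":0,"tz":0,"rx":0,"ry":0,"rz":0},{"gripper":1,"tx":0,"ty":0,"tz":0,"rx":0,"ry":0,"rz":0},{"gripper":1,"tx":0,"ty":0,"tz":0,"rx":0,"ry":0,"rz":0},{"gripper":1,"tx":0,"ty":0,"tz":0,"rx":0,"ry":0,"rz":0}]'; python3 go.py 463.9 -158 149.7
cat > look.py <<'E'
from h import *
for n in('side','top'):
  p=shot(n); W=cloud(p)
  a=-0.159; c=np.array([557.4,-97.8]); ex=np.array([np.cos(a),np.sin(a)]); ey=np.array([-ex[1],ex[0]])
  P=W.reshape(-1,3); I=p['image'].reshape(-1,3).astype(int)
  L=np.c_[(P[:,:2]-c)@ex,(P[:,:2]-c)@ey,P[:,2]]
  wood=(I[:,0]>150)&(I[:,0]-I[:,2]>50)&(I[:,1]>90)
  for y0 in (-155,-60,30,95):
    Q=L[wood&(L[:,0]>-90)&(L[:,0]<125)&(L[:,1]>y0)&(L[:,1]<y0+60)&(L[:,2]>115)&(L[:,2]<320)]
    if len(Q)>40:
      q=Q[:,[0,2]].astype(np.float32); v=cv2.fitLine(q,cv2.DIST_HUBER,0,.01,.01).ravel(); print(n,y0,len(Q),'lid angle',np.arctan2(abs(v[1]),-np.sign(v[1])*v[0]).round(3))
  I=p['image'].astype(int); m=(I[...,0]>150)&(I[...,1]<70)&(I[...,2]<70)
  P=W[m]; P=P[(abs(P[:,0]-577)<70)&(abs(P[:,1]-284)<70)&(P[:,2]<90)]
  if len(P): print(n,'spool',len(P),np.nanmedian(P,axis=0).round(1))
  cv2.imwrite(f'pics/{n}6b.png',cv2.resize(p['image'][40:340,100:420,::-1],None,fx=2,fy=2))
E
python3 look.py
```

```text
t: 13.52
ee_pos: [575.7, -176.5, 441.4]
orientation: [-0.254, -3.128, -0.002]
ft_force: [-0.3, 6.0, -7.5]
width: 36.1
t: 14.02
ee_pos: [575.9, -176.5, 441.6]
orientation: [-0.254, -3.13, -0.002]
ft_force: [0.0, 5.2, -6.1]
width: 35.8
t 14.03 grasp [ 575.7 -176.4  278.6] w 35.8 F [ 0.   5.2 -6.1] ydir [0.161 0.987 0.001] zdir [-0.001  0.001 -1.   ] q6 [-0.32  0.35  1.65  0.    1.14 -1.73]
shift tool mm [113.1  -0.  129.1]
side -155 493 lid angle 0.84
side -60 465 lid angle 0.841
side 30 400 lid angle 0.84
side 95 344 lid angle 0.839
side spool 37 [566.4 269.5  27.3]
top -60 51 lid angle 0.845
top 30 515 lid angle 0.841
top 95 606 lid angle 0.843
top spool 66 [579.8 284.8  55.3]
```

View pics/side6b.png

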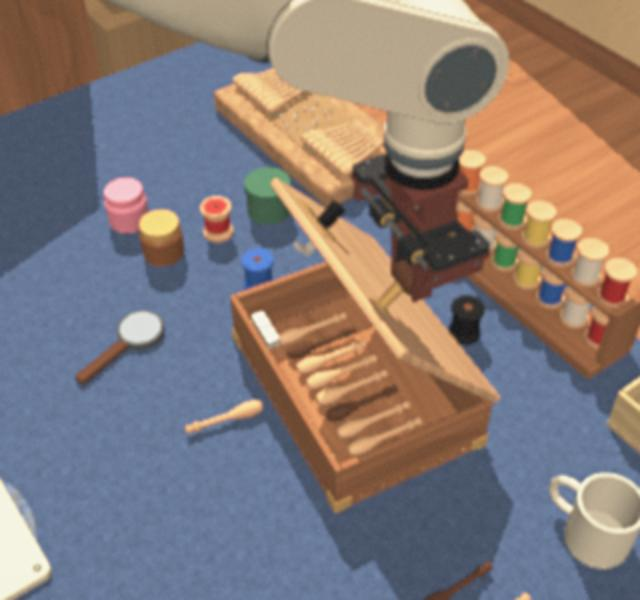

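View pics/top6b.png

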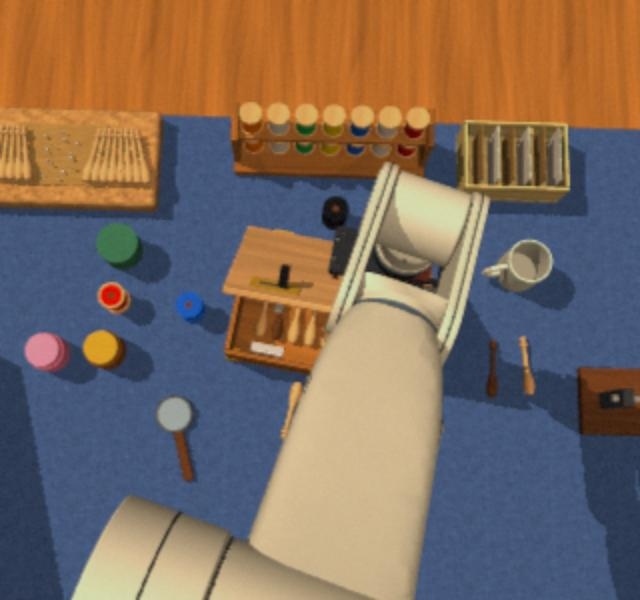

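The lid is open at about 0.84 rad (48°) and held by the fingers. The spool stands between jar and tin, and the bystanders look unmoved. I'll do one short hold to check it is still, then hand in.

```bash
python3 -m handwheel '[{"gripper":1,"tx":0,"ty":0,"tz":0,"rx":0,"ry":0,"rz":0},{"gripper":1,"tx":0,"ty":0,"tz":0,"rx":0,"ry":0,"rz":0},{"gripper":1,"tx":0,"ty":0,"tz":0,"rx":0,"ry":0,"rz":0},{"gripper":1,"tx":0,"ty":0,"tz":0,"rx":0,"ry":0,"rz":0}]'; python3 look.py; python3 -c "
from workcell import ctrl; print(ctrl.close_job())"
```

```text
t: 14.62
ee_pos: [575.9, -176.5, 441.7]
orientation: [-0.254, -3.13, -0.002]
ft_force: [1.0, 5.3, -5.9]
width: 36.0
side -155 493 lid angle 0.838
side -60 474 lid angle 0.841
side 30 405 lid angle 0.841
side 95 338 lid angle 0.843
side spool 35 [564.2 269.3  28.4]
top -60 51 lid angle 0.848
top 30 509 lid angle 0.84
top 95 613 lid angle 0.844
top spool 67 [579.8 284.5  55.6]
the job is handed in; nothing more can be done
None
```

I finished the job and handed it in at about 15 s, with the arm still holding the lid open at about 0.84 rad (48°). The hand-in gave no verdict, so I don't know how it was judged.

- **Spool:** it stands upright between the amber jar and the green tin. The top view puts it at about (580, 285) mm, 2–3 mm from the midpoint I aimed for (577.5, 284.5). The side view saw only its near flank, so it could not confirm the centre as closely.
- **Catch test:** I tugged the lid by its handle with the catch untouched. It rose to 0.07 rad, well past the 0.02 rad of play, with only about 6 N. So the lid was not caught, and I left the catch alone.
- **Lid:** both cameras gave 0.84–0.85 rad on two looks about half a second apart, with the handle gripped (36 mm opening, about 6 N of load).
- **Other things:** in the last pictures nothing else touched the lid and the other things looked unmoved. I checked that by eye and did not measure it.

No check failed. The jar, tin and spool positions differed by about 1–4 mm between the two cameras, so I used values in between.

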